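# Release the sawn blanks and ease the chute lid shut

## Task

Press the red paddle of the blank chute's hand lever all the way down so that the linked yellow lid goes fully up, and keep it down until all four blanks have rolled out into the blue tote. Then let the paddle come up slowly under your fingers, so that the lid closes fully without slamming. Do not touch the blanks, and leave the tote and everything else on the bench where it is.

Things in the scene. Friction and masses are not known exactly. Their poses are not given: they have to be found in the camera images.
- chute: Fixed beige sheet-steel chute on a stand, 280 mm long, 82 mm wide, 270 mm high. Origin: on the bench under its middle. It runs downhill along its own -y to a lip at y = -140 mm, 125 mm up; rear wall at y = +100 mm; the lever is on its -x side. The floor slopes 0.30 rad: the blanks roll out by themselves when the lid is up, and lie in the tote within about 2 s of its being fully up.
- lever (a joint): Angle of the hand lever (rad): 0 at rest (arm sloping up 0.36 rad, away from the lid), growing as the paddle is pressed down, 0.85 at its stop (arm sloping down 0.49 rad). A rod links it one to one to the lid. A return spring and the lid's weight bring it back: if let go it flies up and the lid slams. Holding the paddle down takes 2 to 5 N.
- lid (a joint): Angle of the yellow lid (rad): 0 shut on the chute's mouth, 0.85 fully up. Always nearly equal to the lever's angle.
- lever_pad (a point): Middle of the top face of the red paddle at the lever's free end: flat, 50 mm wide, 60 mm along the arm, 14 mm thick. Its y axis runs along the arm away from the pivot, z square to the paddle's face (up), x parallel to the pivot's axis. About 0.34 m above the bench at rest, 0.18 m with the lever fully pressed. Nothing stands under the paddle.
- lever_pivot (a point): The pivot of the lever, on the line of its arm; the pivot's axis is horizontal, along the chute's x. From here the middle of the paddle's top is 190 mm along the arm and 18 mm square to it.
- lid_edge (a point): Middle of the free lower edge of the yellow lid (86 x 98 mm sheet steel, hinged along its upper edge across the chute). It swings outwards and up.
- tote: Loose blue open steel tote under the chute's lip, outside 220 (x) x 260 (y) x 85 mm high, walls 4 mm, 1.6 kg. Origin: centre of its underside. It already stands where the blanks will fall.
- blank0_center (a point): Centre of round aluminium blank 0 (32 mm diameter, 60 mm long, about 0.13 kg), at the start lying across the chute, number 1 in the queue from the lid.
- blank1_center (a point): Centre of round aluminium blank 1 (32 mm diameter, 60 mm long, about 0.13 kg), at the start lying across the chute, number 2 in the queue from the lid.
- blank2_center (a point): Centre of round aluminium blank 2 (32 mm diameter, 60 mm long, about 0.13 kg), at the start lying across the chute, number 3 in the queue from the lid.
- blank3_center (a point): Centre of round aluminium blank 3 (32 mm diameter, 60 mm long, about 0.13 kg), at the start lying across the chute, number 4 in the queue from the lid.
- oil: Bystander: green oil bottle with red cap, 60 mm diameter, 165 mm high, standing beyond the chute. Origin: its underside.
- slug: Bystander: brass slug, 40 mm diameter, 70 mm high, standing behind the chute. Origin: its underside.
- wax: Bystander: cream block of saw wax, 50 x 90 x 40 mm, in front of the chute. Origin: its underside.
- square: Bystander: steel try square, stock 100 mm, blade 110 mm, 18 mm high, lying to the left. Origin: its underside.
- hammer: Bystander: hammer lying to the left. Origin: its underside.
- pusher: Bystander: wooden push block, 160 x 45 x 25 mm, lying to the right. Origin: its underside.
- wrench: Bystander: wrench lying to the right. Origin: its underside.

How it is judged:
By the outcome, as a careful person would: the job done as asked, in the order asked, and still so for the second after the job is handed in, with the robot touching nothing.
It also fails if it takes over 59 s, if anything falls off the work surface, if the arm or the gripper's body presses on something with over 40 N, if the wrist force passes 120 N, or if a joint passes its speed limit or range.

## Robot

A 7-joint arm with a two-finger parallel gripper is mounted at the origin on the work surface. World frame = base frame: x ahead of the robot, y to its left, z up, the work surface at z = 0. Lengths are in m, angles in rad, forces in N, time in s.
With the tool pointing down it reaches from about 0.35 to 0.9 m from the base axis. Payload 8.1 kg.
Tool frame: the origin (TCP) lies between the finger pads; the fingertips stand 17 mm ahead of it and the grasp point (between the pads) lies 2 mm behind it; z points along the fingers, y is the line along which they close (so a half turn about z gives the same grasp; the last joint's range is limited). The gripper opens to 92 mm and grips with 3 to 60 N. Pads are 19 mm wide; open, the fingers measure 130 mm over their backs; the gripper's body (75 mm by 190 mm) begins 47 mm behind the grasp point.
Start: joints at [-1.226, 0.434, 0.025, 1.573, -0.012, 1.134, -0.075], TCP at [0.271, 0.563, 0.244] pointing down, gripper open.
Joint ranges: [-2.62, 2.62], [-0.44, 2.09], [-1.27, 1.32], [0.08, 2.57], [-1.32, 4.46], [0.12, 2], [-2.74, 2.74]. Speed limits (rad/s): [2.22, 2.22, 3.01, 3.01, 3.14, 3.14, 3.14].

## Interface

Orientations are given as a rotation vector (axis times angle).
In Python, from cell import observe, get_image, calibration, sign_off, look_for, regions_of, landmark_of gives the robot as it stands.
- The arm moves only by the tool jog_arm, never from a script. Its argument "plan" is a list of rows, each an object with "offset": the shift along the tool's x, y, z normalised to -1 to 1, where 1 is 0.15 m, a list of three; "twist": the turn, a rotation vector about the tool's x, y, z normalised to -1 to 1, where 1 is 2 pi rad, a list of three; "fingers": the gripper command: -1 is shut, 1 is fully open, values between are in proportion. In form: [{"offset": [x, y, z], "twist": [ax, ay, az], "fingers": fingers}, ...]. A call has 1 to 20 rows; each row is the pose to reach, as a shift and turn from the pose commanded when the call began, along the tool's axes at that moment, turning the shorter way round; what a row does not reach only later rows make up. A row lasts 1/8 s, in which the tool goes at most 62.5 mm and 10.7 degrees, less where a joint would pass 70% of its speed; a pose out of reach is approached as far as the arm can. A call with a number of a shift or a turn outside -1 to 1 is refused whole. A call with a gripper value outside its range is refused whole. The fingers move at their own pace and stop on an object; "newtons" is the grip in N (left out, the last holds). Time passes only in rows, so rows that repeat a pose let the fingers close. It gives the time, the measured TCP pose, the force, the opening and the grip force at its end, in the units of the state.
- observe(): the state, without advancing time (a new reading comes with each control period).
- get_image(name): name is "scene" or "side" or "wrist"; returns the picture (384x512x3 uint8, red, green, blue); there is no depth.
- calibration(name): a dict with "fov_y" (degrees; the focal length in pixels is half the picture's height over the tangent of half this angle, whatever the lens; pixels are square), "cx", "cy" (the principal point, pixels), "k1" (the pictures are not rectified: a ray, as slopes to the right and down, at radius r is drawn at 1 + k1 r^2 times it, then the intrinsics apply), "position" and "attitude" of the camera in the world. Camera axes: x right, y down, z forward; pixel columns grow to the right and rows downward; lengths in m; the calibration is good to about 2 mm. A picture is of the moment at which its call begins: read the wrist's pose just before it. calibration takes no time and is no camera call; for the wrist camera it gives the pose at the moment of the call.
- sign_off(): hands the job in; it is judged then, once.
Trained networks look in the newest picture that a camera, given by its name, has taken for a name from the list of things; names that differ only in an ending like _2 or _b are one class to them, and where a whole thing is asked for, a point or a joint stands for the part that bears it (a point fixed in the world has none). Each returns a list of dicts, best first, with "conf" (0 to 1); they miss things now and then, are a little off and sometimes report something else, mostly with a low value. They report only what shows in the picture. A call takes as long as a camera call.
- look_for(thing, camera): "box" ([left, top, width, height] as shares, 0 to 1, of the picture: columns of its width, rows of its height, round what is visible of it).
- regions_of(thing, camera): "region" (384x512 bool, what is visible of it) and "box" ([left, top, width, height] as shares, 0 to 1, of the picture: columns of its width, rows of its height, round what is visible of it).
- landmark_of(thing, camera): "at" ([row, column] as shares, 0 to 1, of the picture: columns of its width, rows of its height: a listed point, or the origin of a listed thing).
The state is a dict: "clock": time; "joints": joint angles; "dq": joint speeds; "joint_efforts": joint torques, N m; "position": TCP position; "ee_rot": TCP orientation; "force": force on the tool from outside, world axes, zero at the start; "ft_torque": the same for the moment, N m; "width": opening from 0.0 (shut) to 1.0 (fully open); "gripper_force": force on a finger pad.
Only numpy, scipy, OpenCV 4.12 (cv2) and the standard library are available. Lean on these libraries where they do the work, as an engineer would, in place of code of your own. Each camera call takes 0.05 s, during which the arm holds its last target. There are 200 camera calls.

## Working session

There is one attempt and no reset: what is moved stays moved. The work goes in short steps, Python scripts to look and compute and a tool call to move; the robot and the scene stay as the last step left them, time stands still between calls to the robot, and variables do not carry over. Pictures are saved under pics/ and viewed, at most 10 in all, crops included, and the job is handed in when it is done.

Besides the shell and the picture viewer there is one more tool, called after "Call:" by a JSON object that holds its "api" and its "payload". jog_arm: Moves the arm, as the interface text tells. Scaled input: -1 to 1 covers 0.15 m each way for a shift and 2 pi rad each way for a turn. Its arguments: {"type":"object","properties":{"plan":{"type":"array","items":{"type":"object","properties":{"offset":{"type":"array","items":{"type":"number","minimum":-1,"maximum":1}},"twist":{"type":"array","items":{"type":"number","minimum":-1,"maximum":1}},"fingers":{"type":"number"}}}},"newtons":{"type":"number"}},"required":["plan"]}

```bash
mkdir -p pics; ls; cat > h.py <<'E'
from cell import *
import numpy as np, cv2
from scipy.spatial.transform import Rotation as R
def ray(cam,at,c=None):
    c=c or calibration(cam); f=192/np.tan(np.radians(c["fov_y"])/2)
    d=np.array([(at[1]*512-c["cx"])/f,(at[0]*384-c["cy"])/f]); u=d.copy()
    for _ in range(20): u=d/(1+c["k1"]*(u@u))
    a=np.array(c["attitude"],float)
    M=a if a.shape==(3,3) else R.from_rotvec(a).as_matrix()
    v=M@np.array([u[0],u[1],1]); return np.array(c["position"]),v/np.linalg.norm(v)
def tri(rs):
    A=sum(np.eye(3)-np.outer(d,d) for p,d in rs); b=sum((np.eye(3)-np.outer(d,d))@p for p,d in rs)
    x=np.linalg.solve(A,b); return x,[np.linalg.norm(np.cross(x-p,d)) for p,d in rs]
E
python3 - <<'E'
from h import *
s=observe();print(s)
for c in("scene","side"):
    print(calibration(c)); cv2.imwrite(f"pics/{c}.png",get_image(c)[...,::-1])
for t in("lever_pad","lever_pivot","lid_edge","chute","tote","blank0_center","oil"):
    r=[]
    for c in("scene","side"):
        L=landmark_of(t,c)
        for l in L[:2]: print(t,c,np.round(np.array(l["at"])*[384,512],1),round(l["conf"],2))
        if L: r.append(ray(c,L[0]["at"]))
    if len(r)==2: print(tri(r))
E
```

```text
pics
{'clock': 0.0, 'joints': array([-1.22560477,  0.4352124 ,  0.02496566,  1.57408109, -0.0116137 ,
        1.13401115, -0.07510761]), 'dq': array([ 0.00062215, -0.00084385,  0.00063794,  0.00178668,  0.00045234,
       -0.00051802,  0.00070673]), 'joint_efforts': array([-3.44820037e-04, -6.67861247e+01,  9.84820314e-01, -3.14458144e+01,
       -6.05315901e-02,  4.32279613e-02,  1.39234121e-04]), 'position': array([0.27044256, 0.56292359, 0.24295764]), 'ee_rot': array([-6.97594557e-01, -3.06293275e+00,  2.43598539e-03]), 'force': array([-0.0734044 , -0.14725845, -0.11314929]), 'ft_torque': array([0.01300399, 0.02641508, 0.01257519]), 'gripper_force': 0.0, 'width': 1.0009201747257215}
{'fov_y': 42.261123765786756, 'cx': 252.9882235705384, 'cy': 191.18780482530036, 'k1': -0.10098701814518878, 'position': array([ 1.10282422, -0.9858734 ,  1.5629924 ]), 'attitude': array([-2.38528661, -0.63770162,  0.21389402])}
{'fov_y': 49.6003308102323, 'cx': 254.30239618991195, 'cy': 193.0298082173674, 'k1': 0.051768737937895416, 'position': array([0.05402629, 0.93058658, 1.19904742]), 'attitude': 
[... 610 characters left out ...]
.float64(0.00423351152434579), np.float64(0.004233511524345894)])
chute scene [214.1 256. ] 0.68
chute side [249.9 239.2] 0.89
chute side [231.1 245.2] 0.39
(array([ 0.54681152,  0.04459463, -0.01417082]), [np.float64(0.0007404230241306983), np.float64(0.0007404230241306954)])
tote scene [262.  243.7] 0.94
tote scene [155.8 244. ] 0.58
tote side [203.5 248.7] 0.87
(array([ 0.62239299, -0.17845692,  0.00498859]), [np.float64(0.0015318381314672418), np.float64(0.0015318381314670818)])
blank0_center scene [311.5 122. ] 0.4
oil scene [184.8 294.4] 0.66
oil side [285.3 190.6] 0.86
(array([ 0.61483727,  0.25934296, -0.01377063]), [np.float64(0.006391940713773118), np.float64(0.00639194071377305)])
```

View pics/scene.png

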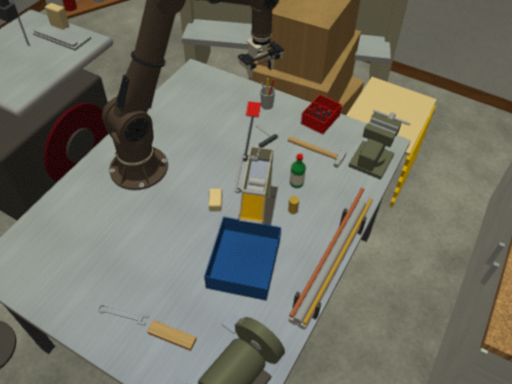

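View pics/side.png

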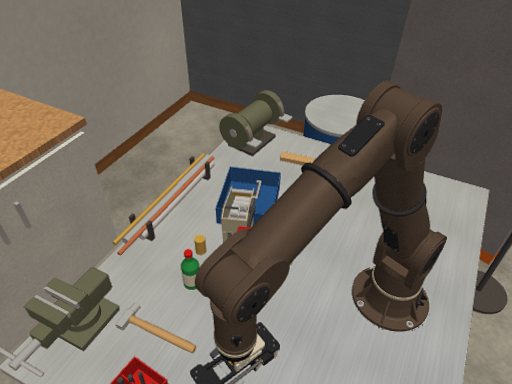

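The scene view shows the red paddle at (252,108), the lever running down to its pivot at about (240,187), the yellow lid at (253,207) and the tote at (243,258). In the side view the arm half hides the paddle. Next I move to a hover above the paddle with closed fingers.

```bash
cat >> h.py <<'E'
def rel(p,Rm):
    s=observe(); T=R.from_rotvec(s["ee_rot"])
    print("offset",np.round(T.inv().apply(np.array(p)-s["position"])/.15,3),"twist",np.round((T.inv()*R.from_matrix(Rm)).as_rotvec()/(2*np.pi),4))
def down(yaw,sg=1):  # tool z down, tool y along chute x (sign sg)
    y=sg*np.array([np.cos(yaw),np.sin(yaw),0]); z=np.array([0,0,-1.]); return np.c_[np.cross(y,z),y,z]
E
python3 - <<'E'
from h import *
print(R.from_rotvec(observe()["ee_rot"]).as_matrix().round(2))
for sg in(1,-1): rel([.41,.26,.48],down(.36,sg))
E
```

```text
[[-0.9   0.43 -0.  ]
 [ 0.43  0.9   0.  ]
 [ 0.   -0.   -1.  ]]
offset [-1.713 -1.421 -1.575] twist [-0.     -0.      0.1214]
offset [-1.713 -1.421 -1.575] twist [ 0.     -0.     -0.3786]
```

Call:
{"api": "jog_arm", "payload": {"plan": [{"offset": [0,0,-0.4],"twist": [0,0,0.02],"fingers": -1},{"offset": [0,0,-0.8],"twist": [0,0,0.04],"fingers": -1},{"offset": [-0.1,-0.1,-1],"twist": [0,0,0.06],"fingers": -1},{"offset": [-0.3,-0.25,-1],"twist": [0,0,0.08],"fingers": -1},{"offset": [-0.55,-0.45,-1],"twist": [0,0,0.1],"fingers": -1},{"offset": [-0.75,-0.6,-1],"twist": [0,0,0.121],"fingers": -1},{"offset": [-0.85,-0.7,-1],"twist": [0,0,0.121],"fingers": -1},{"offset": [-0.85,-0.7,-1],"twist": [0,0,0.121],"fingers": -1},{"offset": [-0.85,-0.7,-1],"twist": [0,0,0.121],"fingers": -1}]}}

```text
clock: 1.92
position: [0.339, 0.415, 0.3936]
ee_rot: [-1.779, -2.588, -0.0]
force: [-0.1, 0.3, -0.1]
width: 0.07
gripper_force: 0.0
```

```bash
python3 - <<'E'
from h import *
s=observe();print(s["clock"],s["position"],s["width"],s["joints"].round(2))
rel([.41,.26,.48],down(.36))
E
```

```text
1.925 [0.33902487 0.41495312 0.39361749] 0.06998733108774281 [-1.17  0.2   0.23  1.55 -0.05  1.4  -0.57]
offset [-1.134  0.071 -0.577] twist [-0.0001 -0.0001  0.001 ]
```

Call:
{"api": "jog_arm", "payload": {"plan": [{"offset": [-0.1,0,-0.3],"twist": [0,0,0],"fingers": -1},{"offset": [-0.3,0.02,-0.58],"twist": [0,0,0],"fingers": -1},{"offset": [-0.6,0.05,-0.58],"twist": [0,0,0],"fingers": -1},{"offset": [-0.9,0.07,-0.58],"twist": [0,0,0],"fingers": -1},{"offset": [-1,0.07,-0.58],"twist": [0,0,0],"fingers": -1},{"offset": [-1,0.07,-0.58],"twist": [0,0,0],"fingers": -1},{"offset": [-1,0.07,-0.58],"twist": [0,0,0],"fingers": -1}]}}

```text
clock: 2.8
position: [0.4022, 0.2791, 0.4804]
ee_rot: [-1.78, -2.588, 0.001]
force: [0.4, 0.7, 0.0]
width: 0.006
gripper_force: 0.0
```

```bash
python3 - <<'E'
from h import *
s=observe();print(s["clock"],s["position"],s["force"])
cw=calibration("wrist"); im=get_image("wrist"); a=im; b=get_image("side")
cv2.imwrite("pics/w1.png",np.vstack([a,b])[::1,:,::-1][:600] if 0 else cv2.resize(np.hstack([a,b]),(800,300))[...,::-1])
print(cw["position"])
get_image("scene")
for t in("lever_pad","lever_pivot","chute","lid_edge"):
    r=[]
    for c in("wrist","scene","side"):
        L=landmark_of(t,c)
        for l in L[:1]: print(t,c,np.round(np.array(l["at"])*[384,512],1),round(l["conf"],2)); r.append(ray(c,l["at"],cw if c=="wrist" else None))
    if len(r)>1: print(tri(r))
E
```

```text
2.8 [0.40219134 0.27907369 0.48037026] [0.39367329 0.74912257 0.01545611]
[0.37553165 0.34946284 0.62133313]
lever_pad wrist [233.9 253.9] 0.94
lever_pad scene [107.9 251.6] 0.67
lever_pad side [229.6 244.8] 0.67
(array([0.42090482, 0.23081363, 0.34055113]), [np.float64(0.0006044226397592893), np.float64(0.004319743029168458), np.float64(0.003802449147569732)])
lever_pivot scene [157.4 245.6] 0.73
lever_pivot side [282.1 195. ] 0.71
(array([0.48335618, 0.25659742, 0.09616633]), [np.float64(0.09411991133497435), np.float64(0.0941199113349742)])
chute scene [214.3 256.9] 0.62
chute side [246.5 239.7] 0.73
(array([ 0.55145521,  0.0377414 , -0.00422294]), [np.float64(0.002066627804247654), np.float64(0.0020666278042475493)])
lid_edge scene [217.3 250.4] 0.98
```

View pics/w1.png

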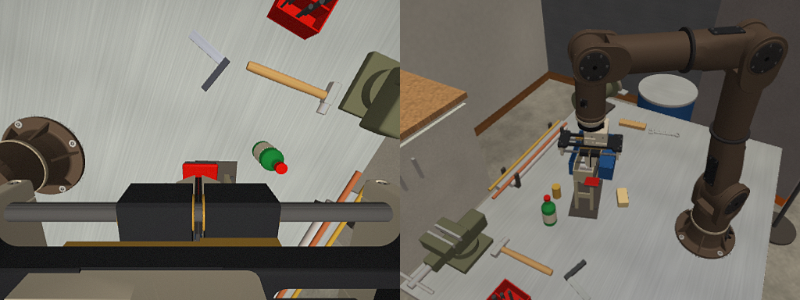

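The wrist half of the picture shows the red paddle square under the closed fingers, in the left panel at about (200,170). The yaw is therefore good, and tool x runs outward along the lever.

Call:
{"api": "jog_arm", "payload": {"plan": [{"offset": [-0.2,0,0.1],"twist": [0,0,0],"fingers": -1},{"offset": [-0.345,0,0.35],"twist": [0,0,0],"fingers": -1},{"offset": [-0.345,0,0.6],"twist": [0,0,0],"fingers": -1},{"offset": [-0.345,0,0.7],"twist": [0,0,0],"fingers": -1},{"offset": [-0.345,0,0.73],"twist": [0,0,0],"fingers": -1},{"offset": [-0.345,0,0.73],"twist": [0,0,0],"fingers": -1},{"offset": [-0.345,0,0.73],"twist": [0,0,0],"fingers": -1}]}}

```text
clock: 4.42
position: [0.4219, 0.2291, 0.3723]
ee_rot: [1.784, 2.585, 0.003]
force: [0.2, 1.2, 0.2]
width: 0.005
gripper_force: 0.0
```

```bash
python3 - <<'E'
from h import *
s=observe();print(s["clock"],s["position"],s["force"])
u=np.array([-np.sin(.36),np.cos(.36),0]); pad=np.array([.4209,.2308,.3405])
piv=pad-u*(.19*np.cos(.36)-.018*np.sin(.36))-[0,0,.19*np.sin(.36)+.018*np.cos(.36)]
im=get_image("side");i2=get_image("scene")
cv2.imwrite("pics/c1.png",np.hstack([cv2.resize(im[150:300,160:310],(400,400)),cv2.resize(i2[60:260,160:360],(400,400))])[...,::-1])
for q in np.linspace(0,.85,11):
    e=.36-q
    p=piv+u*(.19*np.cos(e)-.018*np.sin(e))+[0,0,.19*np.sin(e)+.018*np.cos(e)+.017+.0095*abs(np.tan(e))]
    d=(p-s["position"])/.15; print(round(q,3),(d@u).round(3),round(-d[2],3))
E
```

```text
4.425 [0.42194117 0.22906199 0.37229666] [0.17627449 1.17928692 0.22794586]
0.0 0.013 0.075
0.085 0.057 0.18
0.17 0.091 0.288
0.255 0.117 0.398
0.34 0.134 0.511
0.425 0.142 0.616
0.51 0.14 0.718
0.595 0.13 0.82
0.68 0.11 0.921
0.765 0.082 1.019
0.85 0.044 1.114
```

View pics/c1.png

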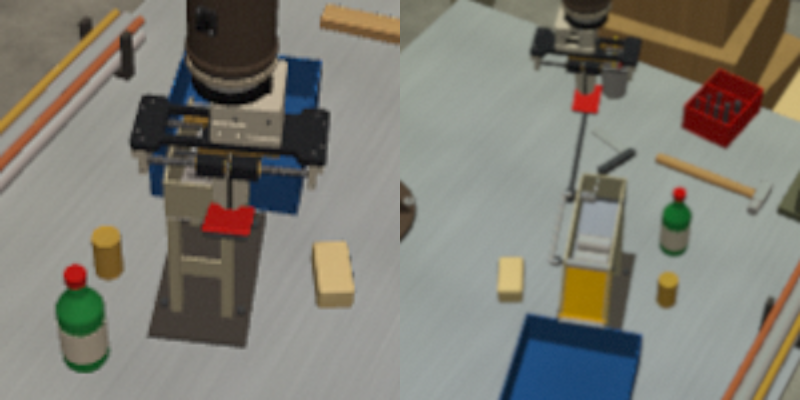

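Both crops show the closed fingertips just above the middle of the paddle, with the lid still shut. Pressing now.

Call:
{"api": "jog_arm", "payload": {"plan": [{"offset": [0.01,0,0.03],"twist": [0,0,0],"fingers": -1},{"offset": [0.013,0,0.06],"twist": [0,0,0],"fingers": -1},{"offset": [0.02,0,0.09],"twist": [0,0,0],"fingers": -1},{"offset": [0.035,0,0.13],"twist": [0,0,0],"fingers": -1},{"offset": [0.057,0,0.18],"twist": [0,0,0],"fingers": -1},{"offset": [0.075,0,0.235],"twist": [0,0,0],"fingers": -1},{"offset": [0.091,0,0.29],"twist": [0,0,0],"fingers": -1},{"offset": [0.105,0,0.345],"twist": [0,0,0],"fingers": -1},{"offset": [0.117,0,0.4],"twist": [0,0,0],"fingers": -1},{"offset": [0.127,0,0.455],"twist": [0,0,0],"fingers": -1},{"offset": [0.134,0,0.51],"twist": [0,0,0],"fingers": -1},{"offset": [0.14,0,0.565],"twist": [0,0,0],"fingers": -1},{"offset": [0.142,0,0.62],"twist": [0,0,0],"fingers": -1},{"offset": [0.14,0,0.68],"twist": [0,0,0],"fingers": -1},{"offset": [0.138,0,0.74],"twist": [0,0,0],"fingers": -1},{"offset": [0.13,0,0.8],"twist": [0,0,0],"fingers": -1},{"offset": [0.12,0,0.86],"twist": [0,0,0],"fingers": -1},{"offset": [0.11,0,0.92],"twist": [0,0,0],"fingers": -1},{"offset": [0.095,0,0.96],"twist": [0,0,0],"fingers": -1},{"offset": [0.085,0,1.0],"twist": [0,0,0],"fingers": -1}]}}

```text
clock: 7.02
position: [0.4169, 0.2403, 0.2208]
ee_rot: [-1.785, -2.585, 0.001]
force: [-2.4, 3.4, 2.3]
width: 0.004
gripper_force: 2.1
```

Call:
{"api": "jog_arm", "payload": {"plan": [{"offset": [-0.015,0,0.04],"twist": [0,0,0],"fingers": -1},{"offset": [-0.03,0,0.08],"twist": [0,0,0],"fingers": -1},{"offset": [-0.04,0,0.11],"twist": [0,0,0],"fingers": -1},{"offset": [-0.04,0,0.125],"twist": [0,0,0],"fingers": -1},{"offset": [-0.04,0,0.125],"twist": [0,0,0],"fingers": -1},{"offset": [-0.04,0,0.125],"twist": [0,0,0],"fingers": -1}]}}

```text
clock: 7.78
position: [0.4191, 0.2347, 0.2031]
ee_rot: [-1.785, -2.585, -0.0]
force: [-5.6, 1.4, 12.3]
width: 0.002
gripper_force: 6.3
```

Call:
{"api": "jog_arm", "payload": {"plan": [{"offset": [0,0,0.015],"twist": [0,0,0],"fingers": -1},{"offset": [0,0,0.015],"twist": [0,0,0],"fingers": -1},{"offset": [0,0,0.015],"twist": [0,0,0],"fingers": -1},{"offset": [0,0,0.015],"twist": [0,0,0],"fingers": -1},{"offset": [0,0,0.015],"twist": [0,0,0],"fingers": -1},{"offset": [0,0,0.015],"twist": [0,0,0],"fingers": -1},{"offset": [0,0,0.015],"twist": [0,0,0],"fingers": -1},{"offset": [0,0,0.015],"twist": [0,0,0],"fingers": -1},{"offset": [0,0,0.015],"twist": [0,0,0],"fingers": -1},{"offset": [0,0,0.015],"twist": [0,0,0],"fingers": -1},{"offset": [0,0,0.015],"twist": [0,0,0],"fingers": -1},{"offset": [0,0,0.015],"twist": [0,0,0],"fingers": -1},{"offset": [0,0,0.015],"twist": [0,0,0],"fingers": -1},{"offset": [0,0,0.015],"twist": [0,0,0],"fingers": -1},{"offset": [0,0,0.015],"twist": [0,0,0],"fingers": -1},{"offset": [0,0,0.015],"twist": [0,0,0],"fingers": -1},{"offset": [0,0,0.015],"twist": [0,0,0],"fingers": -1},{"offset": [0,0,0.015],"twist": [0,0,0],"fingers": -1},{"offset": [0,0,0.015],"twist": [0,0,0],"fingers": -1},{"offset": [0,0,0.015],"twist": [0,0,0],"fingers": -1}]}}

```text
clock: 10.28
position: [0.4193, 0.2348, 0.2024]
ee_rot: [-1.785, -2.585, -0.002]
force: [-10.1, -1.7, 32.9]
width: 0.002
gripper_force: 14.9
```

```bash
python3 - <<'E'
from h import *
im=get_image("side");i2=get_image("scene")
cv2.imwrite("pics/c2.png",np.hstack([cv2.resize(im[150:300,160:310],(400,400)),cv2.resize(i2[110:310,160:360],(400,400))])[...,::-1])
E
```

```text
(no output)
```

View pics/c2.png

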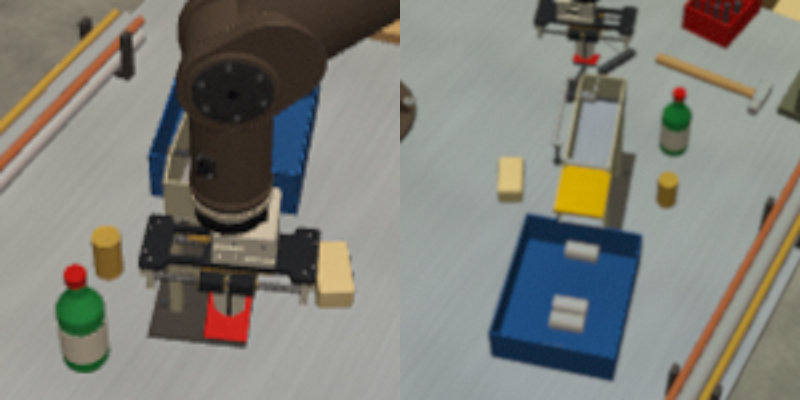

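At the stop (force jumped to 33 N), the lid is fully up. Three blanks show in the tote at (582,251), (570,303) and (567,320) in the right-hand crop. I can't see the fourth yet, so I hold a bit longer and look closer.

Call:
{"api": "jog_arm", "payload": {"plan": [{"offset": [0,0,-0.008],"twist": [0,0,0],"fingers": -1},{"offset": [0,0,-0.008],"twist": [0,0,0],"fingers": -1},{"offset": [0,0,-0.008],"twist": [0,0,0],"fingers": -1},{"offset": [0,0,-0.008],"twist": [0,0,0],"fingers": -1},{"offset": [0,0,-0.008],"twist": [0,0,0],"fingers": -1},{"offset": [0,0,-0.008],"twist": [0,0,0],"fingers": -1},{"offset": [0,0,-0.008],"twist": [0,0,0],"fingers": -1},{"offset": [0,0,-0.008],"twist": [0,0,0],"fingers": -1}]}}

```text
clock: 11.38
position: [0.4191, 0.2348, 0.2027]
ee_rot: [-1.785, -2.585, -0.001]
force: [-7.4, -0.1, 21.0]
width: 0.006
gripper_force: 10.1
```

```bash
python3 - <<'E'
from h import *
i2=get_image("scene"); im=get_image("side")
cv2.imwrite("pics/c3.png",np.hstack([cv2.resize(i2[140:310,190:300],(388,600),interpolation=2),cv2.resize(im[140:260,200:280],(400,600),interpolation=2)])[...,::-1])
for c in("scene","side"):
  for r in regions_of("blank0_center",c): print(c,r["conf"],r["region"].sum(),np.round(np.array(r["box"])*[512,384,512,384]))
E
```

```text
scene 0.57 131 [236. 258.  19.  11.]
```

View pics/c3.png

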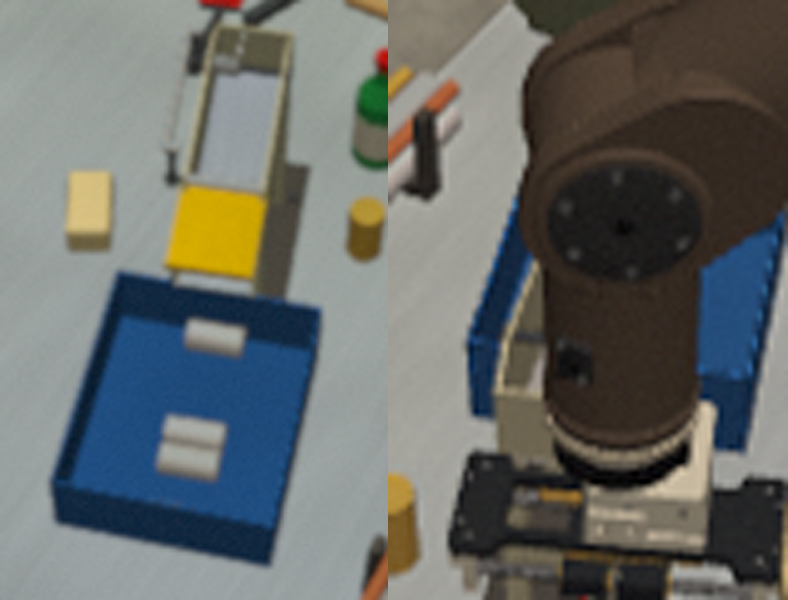

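Three blanks are clear. A light sliver at (172,500) in the left crop, on top of the near wall, may be the fourth lying against it. I compare with the first picture.

```bash
python3 - <<'E'
from h import *
a=cv2.imread("pics/scene.png")[...,::-1].astype(int); b=get_image("scene").astype(int)
for r in range(276,290): print(r,[tuple(x) for x in b[r,[228,236,244,252,258]]], [tuple(x) for x in a[r,[236,244]]])
# chute mouth: rows under lid
d=np.abs(a-b).sum(2)[270:292,205:270]; ys,xs=np.where(d>60); print(list(zip(ys+270,xs+205)))
m=landmark_of("tote","scene")[0]["at"]; print(np.array(m)*[384,512])
E
```

```text
276 [(np.int64(33), np.int64(77), np.int64(128)), (np.int64(27), np.int64(75), np.int64(126)), (np.int64(45), np.int64(79), np.int64(120)), (np.int64(39), np.int64(78), np.int64(126)), (np.int64(32), np.int64(77), np.int64(128))] [(np.int64(30), np.int64(74), np.int64(125)), (np.int64(29), np.int64(74), np.int64(124))]
277 [(np.int64(28), np.int64(77), np.int64(128)), (np.int64(32), np.int64(77), np.int64(127)), (np.int64(32), np.int64(78), np.int64(127)), (np.int64(31), np.int64(76), np.int64(128)), (np.int64(31), np.int64(76), np.int64(128))] [(np.int64(30), np.int64(76), np.int64(125)), (np.int64(31), np.int64(76), np.int64(127))]
278 [(np.int64(28), np.int64(76), np.int64(129)), (np.int64(33), np.int64(77), np.int64(127)), (np.int64(30), np.int64(77), np.int64(128)), (np.int64(32), np.int64(77), np.int64(127)), (np.int64(30), np.int64(76), np.int64(127))] [(np.int64(32), np.int64(75), np.int64(125)), (np.int64(29), np.int64(75), np.int64(125))]
279 [(np.int64(31), np.int64(77), np.int64(128)), (np.int64(27), np.int64(75), np.int64(126)), (np.int64(31), np.int64(76), np.int64(125)
[... 5874 characters left out ...]
4(241)), (np.int64(274), np.int64(242)), (np.int64(274), np.int64(243)), (np.int64(274), np.int64(244)), (np.int64(274), np.int64(245)), (np.int64(274), np.int64(246)), (np.int64(274), np.int64(247)), (np.int64(274), np.int64(248)), (np.int64(274), np.int64(249)), (np.int64(274), np.int64(250)), (np.int64(274), np.int64(251)), (np.int64(275), np.int64(243)), (np.int64(275), np.int64(244)), (np.int64(275), np.int64(245)), (np.int64(275), np.int64(246)), (np.int64(275), np.int64(247)), (np.int64(275), np.int64(248)), (np.int64(275), np.int64(249)), (np.int64(275), np.int64(250)), (np.int64(275), np.int64(251)), (np.int64(276), np.int64(249)), (np.int64(276), np.int64(250))]
[261.8112 243.0976]
```

```bash
python3 - <<'E'
from h import *
a=cv2.imread("pics/scene.png")[...,::-1].astype(float); b=np.mean([get_image("scene").astype(float) for _ in range(6)],0)
d=(b-a)[277:290,:,0]; print([(c,int(d[:,c].max())) for c in range(212,268,2)])
# under lid: compare visible strip colour with floor colour and blank colour
print("strip",b[216:224,246:256:4].astype(int).tolist()); print("floor",b[180,258].astype(int),"blank",b[236,251].astype(int))
E
```

```text
[(212, 8), (214, 6), (216, 4), (218, 3), (220, 5), (222, 4), (224, 5), (226, 9), (228, 6), (230, 3), (232, 12), (234, 9), (236, 10), (238, 14), (240, 21), (242, 6), (244, 8), (246, 5), (248, 7), (250, 14), (252, 8), (254, 6), (256, 6), (258, 5), (260, 4), (262, 5), (264, 5), (266, 5)]
strip [[[158, 126, 36], [187, 149, 3], [197, 158, 0]], [[133, 120, 98], [143, 118, 54], [166, 133, 30]], [[147, 151, 148], [137, 132, 117], [134, 120, 90]], [[155, 162, 162], [155, 162, 161], [145, 147, 140]], [[142, 150, 150], [158, 166, 166], [157, 164, 162]], [[104, 111, 115], [135, 142, 142], [149, 157, 157]], [[49, 59, 74], [79, 88, 94], [116, 123, 125]], [[15, 37, 62], [28, 44, 64], [58, 68, 79]]]
floor [149 156 160] blank [157 155 144]
```

A lift in brightness over columns 232–252, about one blank's length, fits the fourth blank lying against the near wall. The strip under the lid matches the chute's floor colour, so all four are out. Now the slow release.

Call:
{"api": "jog_arm", "payload": {"plan": [{"offset": [0,0,-0.02],"twist": [0,0,0],"fingers": -1},{"offset": [0.01,0,-0.045],"twist": [0,0,0],"fingers": -1},{"offset": [0.02,0,-0.07],"twist": [0,0,0],"fingers": -1},{"offset": [0.03,0,-0.095],"twist": [0,0,0],"fingers": -1},{"offset": [0.038,0,-0.12],"twist": [0,0,0],"fingers": -1},{"offset": [0.045,0,-0.145],"twist": [0,0,0],"fingers": -1},{"offset": [0.053,0,-0.17],"twist": [0,0,0],"fingers": -1},{"offset": [0.06,0,-0.195],"twist": [0,0,0],"fingers": -1},{"offset": [0.066,0,-0.22],"twist": [0,0,0],"fingers": -1},{"offset": [0.072,0,-0.25],"twist": [0,0,0],"fingers": -1},{"offset": [0.078,0,-0.28],"twist": [0,0,0],"fingers": -1},{"offset": [0.084,0,-0.31],"twist": [0,0,0],"fingers": -1},{"offset": [0.088,0,-0.34],"twist": [0,0,0],"fingers": -1},{"offset": [0.092,0,-0.37],"twist": [0,0,0],"fingers": -1},{"offset": [0.094,0,-0.4],"twist": [0,0,0],"fingers": -1},{"offset": [0.096,0,-0.43],"twist": [0,0,0],"fingers": -1},{"offset": [0.097,0,-0.46],"twist": [0,0,0],"fingers": -1},{"offset": [0.098,0,-0.49],"twist": [0,0,0],"fingers": -1},{"offset": [0.098,0,-0.515],"twist": [0,0,0],"fingers": -1},{"offset": [0.098,0,-0.54],"twist": [0,0,0],"fingers": -1}]}}

```text
clock: 14.48
position: [0.4139, 0.2486, 0.2827]
ee_rot: [1.784, 2.586, 0.0]
force: [0.0, -2.6, 2.6]
width: 0.003
gripper_force: 1.4
```

Call:
{"api": "jog_arm", "payload": {"plan": [{"offset": [-0.002,0,-0.027],"twist": [0,0,0],"fingers": -1},{"offset": [-0.005,0,-0.054],"twist": [0,0,0],"fingers": -1},{"offset": [-0.008,0,-0.08],"twist": [0,0,0],"fingers": -1},{"offset": [-0.012,0,-0.107],"twist": [0,0,0],"fingers": -1},{"offset": [-0.016,0,-0.134],"twist": [0,0,0],"fingers": -1},{"offset": [-0.02,0,-0.16],"twist": [0,0,0],"fingers": -1},{"offset": [-0.025,0,-0.187],"twist": [0,0,0],"fingers": -1},{"offset": [-0.03,0,-0.21],"twist": [0,0,0],"fingers": -1},{"offset": [-0.036,0,-0.235],"twist": [0,0,0],"fingers": -1},{"offset": [-0.042,0,-0.26],"twist": [0,0,0],"fingers": -1},{"offset": [-0.048,0,-0.28],"twist": [0,0,0],"fingers": -1},{"offset": [-0.052,0,-0.3],"twist": [0,0,0],"fingers": -1},{"offset": [-0.058,0,-0.32],"twist": [0,0,0],"fingers": -1},{"offset": [-0.064,0,-0.34],"twist": [0,0,0],"fingers": -1},{"offset": [-0.07,0,-0.36],"twist": [0,0,0],"fingers": -1},{"offset": [-0.076,0,-0.38],"twist": [0,0,0],"fingers": -1},{"offset": [-0.082,0,-0.4],"twist": [0,0,0],"fingers": -1},{"offset": [-0.088,0,-0.415],"twist": [0,0,0],"fingers": -1},{"offset": [-0.093,0,-0.43],"twist": [0,0,0],"fingers": -1},{"offset": [-0.098,0,-0.445],"twist": [0,0,0],"fingers": -1}]}}

```text
clock: 16.98
position: [0.4192, 0.2349, 0.3493]
ee_rot: [1.784, 2.586, 0.0]
force: [0.7, -2.6, 1.1]
width: 0.002
gripper_force: 1.1
```

Call:
{"api": "jog_arm", "payload": {"plan": [{"offset": [-0.003,0,-0.006],"twist": [0,0,0],"fingers": -1},{"offset": [-0.006,0,-0.012],"twist": [0,0,0],"fingers": -1},{"offset": [-0.009,0,-0.018],"twist": [0,0,0],"fingers": -1},{"offset": [-0.012,0,-0.024],"twist": [0,0,0],"fingers": -1},{"offset": [-0.015,0,-0.03],"twist": [0,0,0],"fingers": -1},{"offset": [-0.018,0,-0.036],"twist": [0,0,0],"fingers": -1},{"offset": [-0.021,0,-0.042],"twist": [0,0,0],"fingers": -1},{"offset": [-0.024,0,-0.048],"twist": [0,0,0],"fingers": -1},{"offset": [-0.026,0,-0.054],"twist": [0,0,0],"fingers": -1},{"offset": [-0.028,0,-0.06],"twist": [0,0,0],"fingers": -1},{"offset": [-0.03,0,-0.066],"twist": [0,0,0],"fingers": -1},{"offset": [-0.032,0,-0.072],"twist": [0,0,0],"fingers": -1},{"offset": [-0.032,0,-0.078],"twist": [0,0,0],"fingers": -1},{"offset": [-0.032,0,-0.084],"twist": [0,0,0],"fingers": -1},{"offset": [-0.032,0,-0.09],"twist": [0,0,0],"fingers": -1},{"offset": [-0.032,0,-0.096],"twist": [0,0,0],"fingers": -1},{"offset": [-0.032,0,-0.102],"twist": [0,0,0],"fingers": -1},{"offset": [-0.032,0,-0.11],"twist": [0,0,0],"fingers": -1},{"offset": [-0.032,0,-0.12],"twist": [0,0,0],"fingers": -1},{"offset": [-0.032,0,-0.13],"twist": [0,0,0],"fingers": -1}]}}

```text
clock: 19.48
position: [0.4208, 0.2304, 0.3688]
ee_rot: [1.784, 2.586, 0.0]
force: [0.4, -1.0, -0.5]
width: 0.003
gripper_force: 0.0
```

Contact is gone (grip force 0). I retreat straight up and check.

Call:
{"api": "jog_arm", "payload": {"plan": [{"offset": [0,0,-0.05],"twist": [0,0,0],"fingers": -1},{"offset": [0,0,-0.15],"twist": [0,0,0],"fingers": -1},{"offset": [0,0,-0.3],"twist": [0,0,0],"fingers": -1},{"offset": [0,0,-0.5],"twist": [0,0,0],"fingers": -1},{"offset": [0.1,0,-0.7],"twist": [0,0,0],"fingers": -1},{"offset": [0.3,0,-0.7],"twist": [0,0,0],"fingers": -1},{"offset": [0.5,0,-0.7],"twist": [0,0,0],"fingers": -1},{"offset": [0.6,0,-0.7],"twist": [0,0,0],"fingers": -1},{"offset": [0.6,0,-0.7],"twist": [0,0,0],"fingers": -1},{"offset": [0.6,0,-0.7],"twist": [0,0,0],"fingers": -1},{"offset": [0.6,0,-0.7],"twist": [0,0,0],"fingers": -1}]}}

```text
clock: 20.85
position: [0.3894, 0.3135, 0.4739]
ee_rot: [1.787, 2.584, 0.0]
force: [-0.0, -0.4, 0.8]
width: 0.009
gripper_force: 0.0
```

```bash
python3 - <<'E'
from h import *
i2=get_image("scene"); im=get_image("side")
cv2.imwrite("pics/c4.png",np.hstack([cv2.resize(i2[90:310,180:320],(382,600),interpolation=2),cv2.resize(im[150:270,200:283],(415,600),interpolation=2)])[...,::-1])
for t in("lever_pad","lid_edge","tote"):
  print(t,[(np.array(l["at"])*[384,512]).round(1) for l in landmark_of(t,"scene")[:1]])
E
```

```text
lever_pad [array([106.9, 252.2])]
lid_edge [array([217.4, 251.8])]
tote [array([264.6, 243.4])]
```

View pics/c4.png

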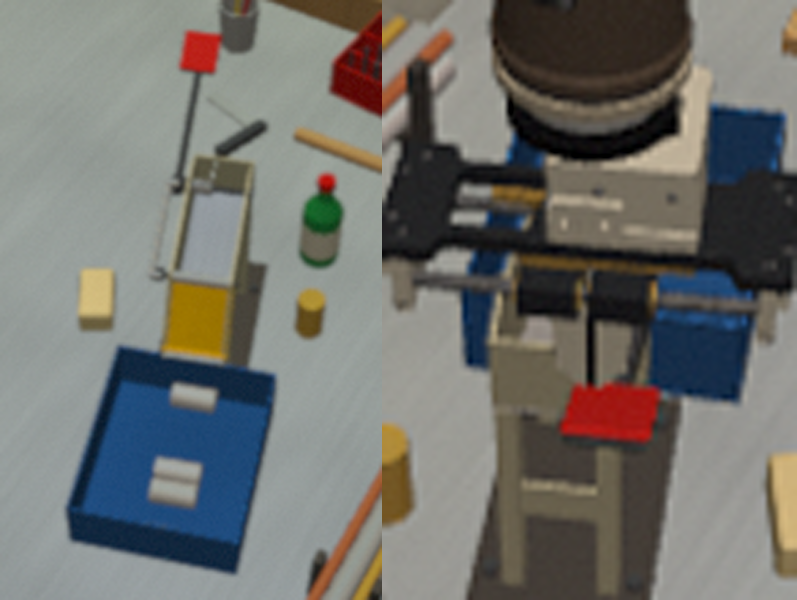

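The lid is shut with its edge back at row 217, and the paddle is back at its rest pixel (252,107). The chute is empty and the blanks are in the tote, which hasn't moved.

```bash
python3 -c "
from cell import *
print(sign_off())"
```

```text
the job is handed in; nothing more can be done
None
```

The job is handed in: I pressed the paddle to its stop, held it until the blanks had rolled out, then let it up slowly until the lid closed. Three blanks are plainly in the tote; I inferred the fourth from a faint sliver at the tote's near wall and from the empty chute.

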